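# Load a handle blank into the finishing carousel

## Robot

A 6-joint arm with a two-finger parallel gripper is mounted at the origin on the work surface. World frame = base frame: x ahead of the robot, y to its left, z up, the work surface at z = 0. Lengths are in m, angles in rad, forces in N, time in s.
With the tool pointing down it reaches from about 0.3 to 0.75 m from the base axis. Payload 8.5 kg.
Tool frame: the origin (TCP) lies midway between the tips of the shut fingers; the grasp point (between the pads) lies 19 mm behind it; z points along the fingers, y is the line along which they close (so a half turn about z gives the same grasp; the last joint's range is limited). The gripper opens to 85 mm and grips with 20 to 120 N. Pads are 22 mm wide; open, the fingers measure 114 mm over their backs; the gripper's body (76 mm by 85 mm) begins 54 mm behind the grasp point. The pads swing forward as they close: fully open they stand 13 mm farther back than shut.
Start: joints at [-0.215, 0.381, 1.297, -0, 1.464, -0.215], TCP at [0.55, 0, 0.195] pointing down, gripper open.
Joint ranges: [-3.11, 3.11], [-0.89, 2.33], [0.22, 2.48], [-1.42, 4.56], [0.17, 2.85], [-2.88, 2.88]. Speed limits (rad/s): [2.39, 2.39, 3.14, 3.14, 3.14, 3.14].

## Interface

Orientations are given as a rotation vector (axis times angle).
In Python, from bench import manip, grip, planner, capture gives the robot as it stands. Calls block until the motion is done:
- manip.movep(position, orientation): joint-space move of the TCP to a pose.
- manip.move_straight(position, ori=None, max_speed=0.15, stop_force=None): straight line of the TCP; ori=None keeps the orientation; max_speed is the mean speed in m/s. With stop_force (N) it stops when the force on the tool has changed by that much, and returns True; else False.
- manip.move_joints(angles): joint-space move.
- grip(opening): opening from 0.0 (shut) to 1.0 (fully open); the grip force is fixed at half the most; returns when the fingers have stopped.
- manip.dwell(seconds).
- planner.ik(position, orientation): joint angles nearest the present ones, or None.
- manip.read_state(): the state.
- capture(name): name is "scene" or "side" or "wrist"; returns a dict with "color" (400x640x3 uint8, red, green, blue), "camera_matrix" (3x3 intrinsics, pixels), "pose" (4x4, takes a point from camera to world coordinates); the wrist camera has in their place "tool_from_camera" (4x4, takes a point from camera to tool coordinates, whose origin is the TCP and whose axes are the flange's). Camera axes: x right, y up, looking along -z (the intrinsics and any distortion apply to the point x, -y, -z); pixel columns grow to the right and rows downward; lengths in m; the calibration is good to about 2 mm. A picture is of the moment at which its call begins: read the wrist's pose just before it. There is no depth.
A pose or a line that the arm cannot do raises manip.Unreachable and nothing moves.
- manip.sign_off(): hands the job in; it is judged then, once.
The state is a dict: "t": time; "joint_pos": joint angles; "dq": joint speeds; "effort": joint torques, N m; "position": TCP position; "ee_rot": TCP orientation; "wrist_force": force on the tool from outside, world axes, zero at the start; "wrist_torque": the same for the moment, N m; "finger_gap": opening from 0.0 (shut) to 1.0 (fully open); "finger_force": force on a finger pad.
Only numpy, scipy, OpenCV 4.12 (cv2) and the standard library are available. Lean on these libraries where they do the work, as an engineer would, in place of code of your own. Each camera call takes 0.05 s, during which the arm holds its last target. There are 200 camera calls.

## Task

Turn the carousel until its wide empty bay faces the loading trough, then slide the walnut blank along the trough, without lifting it out, fully home against the back stop of that bay. Leave the loaded bay facing the trough, and leave the other things on the bench alone.

Things in the scene. Friction and masses are not known exactly. Their poses are not given: they have to be found in the camera images.
- blank: the dark walnut knife-handle blank lying in the trough, 90 x 36 x 32 mm, 50 to 100 g. Origin: centre of its underside; x along its length, z up (36 mm is its width along y, 32 mm its height).
- trough: fixed wooden loading trough. Origin on the carousel's axle at bench height; x is level and points outward from the axle along the trough's middle, z up. Floor 30 mm above the bench, from 132 to 297 mm from the axle, open at both ends; 42 mm clear between two round rails 12 mm thick that rise 12 mm above the floor. The blank starts in it, its inner end 140 to 170 mm from the axle; push it along -x.
- trough_mouth (a point): point on the trough's centre line 126 mm from the axle, 28 mm above the bench, where a bay's mouth comes to lie when that bay faces the trough squarely.
- axle (a point): centre of the deck, on the upright axle, 28 mm above the bench. The carousel is a round plywood turntable 256 mm across that turns either way, with no detents and a full turn or more to spare both ways; friction holds it where it is left (about 2.5 N on a dowel moves it). Its hub, 40 mm across, rises to 52 mm above the bench.
- bay_seat (a point): point on the deck in the middle of the wide empty bay, 75 mm from the axle, where the blank's origin lies when home. x points outward along the bay, z up. Bay 42 mm clear between walls 12 mm high; face of its back stop 30 mm from the axle. The deck is 2 mm lower than the trough's floor.
- bay_mouth (a point): middle of the wide empty bay's open mouth at the rim, 126 mm from the axle, deck height; walls flare out over the last 20 mm, so an arriving blank may be some 6 mm off. Other bays, at 90 degree steps counter-clockwise from above: a narrow empty one (20 mm, too narrow), then two with like blanks strapped in, not to be loaded (tops 60 mm, strap nuts 68 mm above the bench).
- dowel0 (a point): top centre of an upright wooden dowel fixed on the deck, 14 mm thick, 45 mm tall (top 73 mm above the bench), 105 mm from the axle, 45 degrees counter-clockwise from the wide empty bay; push the dowels sideways to turn the carousel.
- dowel1 (a point): top centre of an upright wooden dowel fixed on the deck, 14 mm thick, 45 mm tall (top 73 mm above the bench), 105 mm from the axle, 135 degrees counter-clockwise from the wide empty bay; push the dowels sideways to turn the carousel.
- dowel2 (a point): top centre of an upright wooden dowel fixed on the deck, 14 mm thick, 45 mm tall (top 73 mm above the bench), 105 mm from the axle, 225 degrees counter-clockwise from the wide empty bay; push the dowels sideways to turn the carousel.
- dowel3 (a point): top centre of an upright wooden dowel fixed on the deck, 14 mm thick, 45 mm tall (top 73 mm above the bench), 105 mm from the axle, 315 degrees counter-clockwise from the wide empty bay; push the dowels sideways to turn the carousel.
- glue: bystander: white plastic glue bottle, 44 mm across, 100 mm tall. Leave it alone.
- screwdriver: bystander: screwdriver lying on the bench. Leave it alone.
- offcut: bystander: pale wooden offcut, 110 x 50 x 35 mm. Leave it alone.
- sanding_block: bystander: cork sanding block, 80 x 45 x 30 mm. Leave it alone.
- brush: bystander: brush lying on the bench. Leave it alone.
- blade: bystander: flat steel knife blade blank, about 220 mm long, 5 mm thick. Leave it alone.
- wax_tin: bystander: round brass wax tin, 68 mm across, 40 mm tall. Leave it alone.
Things that resemble listed ones, but are neither listed nor needed, are in the scene too. There is more than one size of the blank; the one meant has the size given above. Leave any blue look-alike of the trough alone.

How it is judged:
By the outcome, as a careful person would: the job done as asked, in the order asked, and still so for the second after the job is handed in, with the robot touching nothing.
It also fails if it takes over 48 s, if anything falls off the work surface, if the arm or the gripper's body presses on something with over 40 N, if the wrist force passes 120 N, or if a joint passes its speed limit or range.

## Working session

There is one attempt and no reset: what is moved stays moved. The work goes in short steps, each a Python script; the robot and the scene stay as the last script left them, time stands still between calls to the robot, and variables do not carry over. Pictures are saved under pics/ and viewed, at most 10 in all, crops included, and the job is handed in when it is done.

```bash
mkdir -p pics; ls
python3 - <<'E'
from bench import manip, grip, planner, capture
import cv2,pickle,numpy as np
for n in ["scene","side"]:
    d=capture(n); pickle.dump(d,open(n+".pkl","wb")); cv2.imwrite(f"pics/{n}0.png",d["color"][:,:,::-1])
    print(n,d["camera_matrix"].tolist(),np.round(d["pose"],4).tolist(),[k for k in d])
s=manip.read_state();print(s["t"],s["ee_rot"],s["position"])
E
```

```text
pics
scene [[372.06588331745667, 0.0, 321.9197937547758], [0.0, 372.06588331745667, 194.99932442612229], [0.0, 0.0, 1.0]] [[0.2563, -0.6148, 0.7458, 1.4104], [0.9664, 0.1464, -0.2114, -0.372], [0.0208, 0.7749, 0.6317, 0.7853], [0.0, 0.0, 0.0, 1.0]] ['color', 'camera_matrix', 'pose']
side [[460.22267497127194, 0.0, 319.1219821684723], [0.0, 460.22267497127194, 204.25053953250296], [0.0, 0.0, 1.0]] [[0.9323, 0.2582, -0.2533, 0.1403], [-0.3617, 0.6696, -0.6487, -1.2073], [0.0021, 0.6964, 0.7177, 1.2709], [0.0, 0.0, 0.0, 1.0]] ['color', 'camera_matrix', 'pose']
0.1 [-2.22062086e+00 -2.22062926e+00  1.18363699e-03] [5.49674773e-01 6.96621307e-05 1.94557262e-01]
```

View pics/scene0.png

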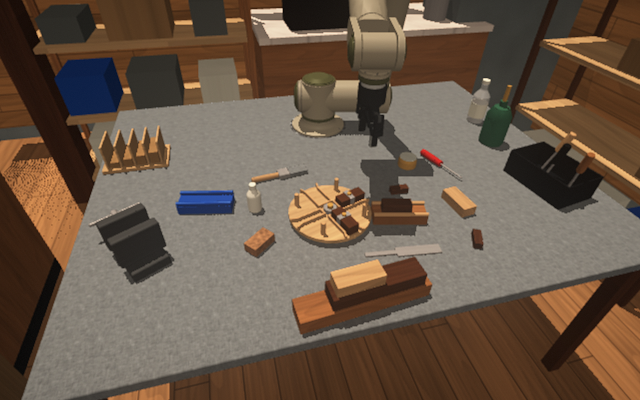

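View pics/side0.png

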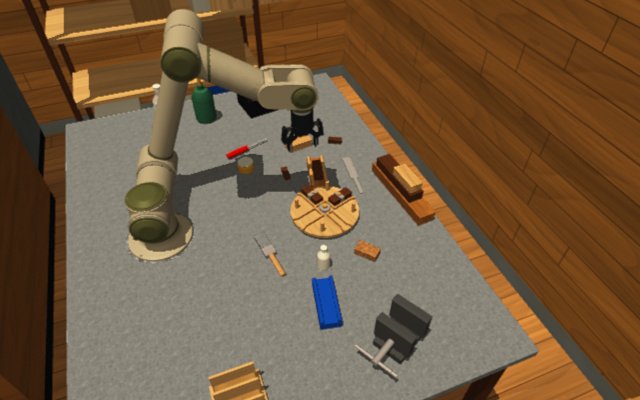

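Candidates for the blank (scene image): dark block in the wooden trough (398,206), short dark pieces (398,188) and (477,239), strapped ones on the deck (345,197) and (347,222), and a large walnut board (405,275). I choose the one in the trough. For the trough: the wooden one (400,211), not the blue one (206,202). I'll check both in a close crop.

Run:
```python
import cv2,pickle,numpy as np
a=pickle.load(open("scene.pkl","rb"))["color"][170:252,282:442,::-1]
cv2.imwrite("pics/c1.png",cv2.resize(a,None,fx=5,fy=5,interpolation=cv2.INTER_CUBIC))
a=pickle.load(open("side.pkl","rb"))["color"][145:245,282:372,::-1]
cv2.imwrite("pics/c2.png",cv2.resize(a,None,fx=6,fy=6,interpolation=cv2.INTER_CUBIC))
```

```text
(no output)
```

View pics/c1.png

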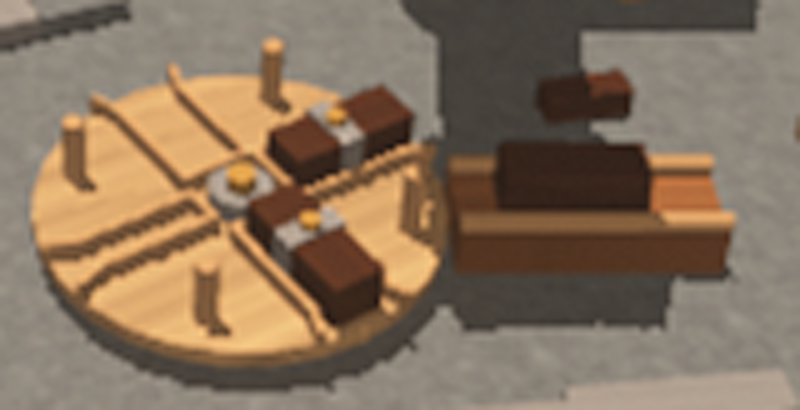

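View pics/c2.png

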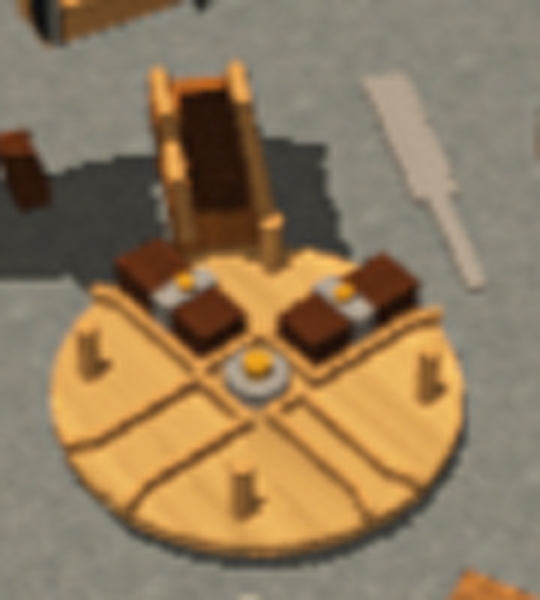

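The crops show the dark blank in the wooden trough, about 90 mm long and as wide as the channel. The wide empty bay is at scene crop (160,130), side crop (130,440), and the narrow one is counter-clockwise of it. Both strapped bays point toward the trough, with dowel2 nearest it. Next I fit the geometry.

```bash
cat > fit.py <<'E'
import numpy as np, pickle, cv2
from scipy.optimize import least_squares
def proj(P,K,T):
    p=np.linalg.inv(T)@np.r_[P,1]; x,y,z=p[0],-p[1],-p[2]
    return np.array([K[0,0]*x/z+K[0,2],K[1,1]*y/z+K[1,2]])
def world(name,q):
    ax,ay,ph,th,bx=q
    def pol(r,a,z,t=0): return np.array([ax+r*np.cos(a)-t*np.sin(a),ay+r*np.sin(a)+t*np.cos(a),z])
    if name[0]=='d': return pol(.105,th+np.pi/4+int(name[1])*np.pi/2,.073)
    if name[0]=='r': return pol({'i':.132,'o':.297}[name[1]],ph,.042,{'+':.027,'-':-.027}[name[2]])
    if name[0]=='b': return pol(bx+{'i':-.045,'o':.045}[name[1]],ph,.062,{'+':.018,'-':-.018}[name[2]])
E
cat > f1.py <<'E'
from fit import *
S=pickle.load(open("scene.pkl","rb"));D=pickle.load(open("side.pkl","rb"))
sc=dict(d0=(73,120),d1=(208,268),d2=(410,182),d3=(272,43))
sc.update({'ri+':(450,162),'ro+':(712,161),'ri-':(460,222),'ro-':(733,217),'bi-':(500,182),'bo-':(648,182),'bi+':(500,145),'bo+':(640,145)})
sd=dict(d0=(240,474),d1=(430,355),d2=(272,220),d3=(88,335))
sd.update({'ro+':(158,72),'ro-':(238,68)})
obs=[(k,(282+(u+.5)/5-.5,170+(v+.5)/5-.5),S) for k,(u,v) in sc.items()]+[(k,(282+(u+.5)/6-.5,145+(v+.5)/6-.5),D) for k,(u,v) in sd.items()]
f=lambda q:np.concatenate([proj(world(k,q),d["camera_matrix"],d["pose"])-uv for k,uv,d in obs])
q=least_squares(f,[.6,-.05,np.pi/2,-2.3,.2],loss='soft_l1').x
print(q,np.degrees(q[2:4]));r=f(q).reshape(-1,2)
for o,e in zip(obs,r):print(o[0],e.round(1),end='; ')
E
python3 f1.py
python3 - <<'E'
from bench import capture
import numpy as np
d=capture("wrist");print(d["camera_matrix"],d["tool_from_camera"].round(4))
E
```

```text
[ 0.59056208 -0.11572897  1.32131301 -2.82394526  0.20161778] [  75.7056589  -161.80014499]
d0 [-0.6 -0.2]; d1 [-0.9 -1.3]; d2 [ 0.7 -2.3]; d3 [-0.2 -0.1]; ri+ [-0.3 -1. ]; ro+ [-0.  -0.3]; ri- [-0.3 -1.4]; ro- [-0.3  0.1]; bi- [ 0.3 -0.3]; bo- [ 0.7 -0.1]; bi+ [-1.3 -0.6]; bo+ [-0.1 -0.3]; d0 [ 1.  -1.6]; d1 [ 0.7 -1. ]; d2 [ 0.8 -0.1]; d3 [ 0.5 -1.8]; ro+ [ 1.5 -0.8]; ro- [ 1.1 -1.1]; [[289.9175081    0.         323.98261229]
 [  0.         289.9175081  197.56340873]
 [  0.           0.           1.        ]] [[ 9.000e-04  9.635e-01  2.676e-01  6.780e-02]
 [ 1.000e+00 -1.300e-03  1.400e-03 -4.000e-04]
 [ 1.700e-03  2.676e-01 -9.635e-01 -1.792e-01]
 [ 0.000e+00  0.000e+00  0.000e+00  1.000e+00]]
```

```bash
cat >> fit.py <<'E'
from scipy.spatial.transform import Rotation as R
def snap(fn):
    from bench import manip,capture
    s=manip.read_state(); d=capture("wrist")
    T=np.eye(4);T[:3,:3]=R.from_rotvec(s["ee_rot"]).as_matrix();T[:3,3]=s["position"]
    d["pose"]=T@d["tool_from_camera"]; pickle.dump(d,open(fn+".pkl","wb"))
    cv2.imwrite(f"pics/{fn}.png",d["color"][:,:,::-1]); return d
E
python3 - <<'E'
from fit import *
d=snap("w0")
q=[ 0.59056208,-0.11572897,1.32131301,-2.82394526,0.20161778]
for k in ['d0','d1','d2','d3','ri+','ri-','ro+','ro-','bi+','bi-','bo+','bo-']: print(k,proj(world(k,q),d["camera_matrix"],d["pose"]).round(0))
E
```

```text
d0 [319. 346.]
d1 [436. 315.]
d2 [406. 203.]
d3 [278. 243.]
ri+ [366. 161.]
ri- [411. 173.]
ro+ [413.   2.]
ro- [464.  17.]
bi+ [383. 144.]
bi- [416. 152.]
bo+ [411.  54.]
bo- [446.  64.]
```

View pics/w0.png

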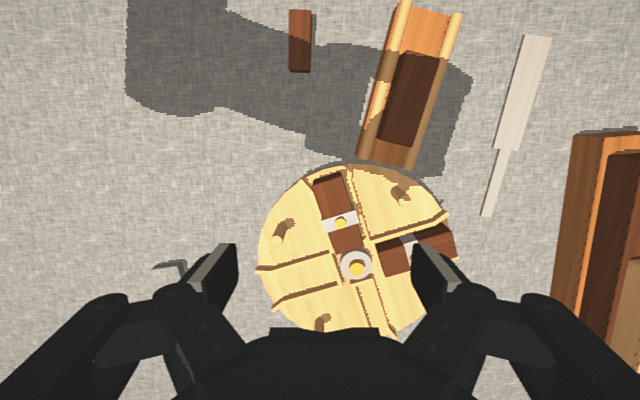

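The wrist view shows dowel3's top at (278,240), dowel2's at (402,195), the hub at (356,264), the rail ends at (361,158), (409,170), (405,3) and (458,15), and the blank's top. The predictions agree to a few pixels. I'll refit with these, then check the path along dowel3 (clockwise about 122°).

```bash
cat >> f1.py <<'E'
W=pickle.load(open("w0.pkl","rb"))
w={'d3':(278,240),'d2':(402,195),'ri+':(362,158),'ri-':(410,170),'ro+':(406,2),'ro-':(459,15),'bi-':(413,148),'bo+':(412,52),'bo-':(446,61)}
obs+=[(k,uv,W) for k,uv in w.items()]
print()
q=least_squares(f,q,loss='soft_l1').x
print(q,np.degrees(q[2:4]));r=f(q).reshape(-1,2)
for o,e in zip(obs[-9:],r[-9:]):print(o[0],e.round(1),end='; ')
np.save("q.npy",q)
E
python3 f1.py
cat >> fit.py <<'E'
def down(a): # tool down, closing line (tool y) along world angle a
    y=np.array([np.cos(a),np.sin(a),0]);z=np.array([0,0,-1.]);x=np.cross(y,z)
    return R.from_matrix(np.c_[x,y,z]).as_rotvec()
E
python3 - <<'E'
from fit import *
from bench import planner
q=np.load("q.npy"); a0=q[3]+np.pi/4+1.5*np.pi
for flip in (0,np.pi):
  for k in range(0,9):
    a=a0-np.radians(122.5)*k/8
    j=planner.ik([q[0]+.105*np.cos(a),q[1]+.105*np.sin(a),.04],down(a+np.pi/2+flip))
    print(flip>0,k,None if j is None else np.round(j,2))
E
```

```text
[ 0.59056208 -0.11572897  1.32131301 -2.82394526  0.20161778] [  75.7056589  -161.80014499]
d0 [-0.6 -0.2]; d1 [-0.9 -1.3]; d2 [ 0.7 -2.3]; d3 [-0.2 -0.1]; ri+ [-0.3 -1. ]; ro+ [-0.  -0.3]; ri- [-0.3 -1.4]; ro- [-0.3  0.1]; bi- [ 0.3 -0.3]; bo- [ 0.7 -0.1]; bi+ [-1.3 -0.6]; bo+ [-0.1 -0.3]; d0 [ 1.  -1.6]; d1 [ 0.7 -1. ]; d2 [ 0.8 -0.1]; d3 [ 0.5 -1.8]; ro+ [ 1.5 -0.8]; ro- [ 1.1 -1.1]; 
[ 0.58908412 -0.11403339  1.32626063 -2.81745316  0.20216561] [  75.98913642 -161.42817506]
d3 [-1.8  1.7]; d2 [2.5 6.5]; ri+ [2.3 1.9]; ri- [-0.9  1.2]; ro+ [ 4.4 -2.1]; ro- [ 2.3 -0.3]; bi- [0.9 2. ]; bo+ [-3.4 -0.9]; bo- [-2.6 -0.2]; False 0 [-0.37  0.47  1.66  0.    1.01  1.66]
False 1 [-0.32  0.49  1.63 -0.    1.02  1.98]
False 2 [-0.27  0.52  1.57 -0.    1.05  2.3 ]
False 3 [-0.24  0.55  1.5  -0.    1.09  2.6 ]
False 4 [-0.22  0.59  1.42 -0.    1.13  2.88]
False 5 None
False 6 [-0.22  0.67  1.25 -0.    1.22 -2.87]
False 7 [-0.24  0.71  1.17  0.    1.26 -2.62]
False 8 [-0.26  0.74  1.11 -0.    1.3  -2.37]
True 0 [-0.37  0.47  1.66 -0.    1.01 -1.48]
True 1 [-0.32  0.49  1.63 -0.    1.02 -1.16]
True 2 [-0.27  0.52  1.57 -0.    1.05 -0.85]
True 3 [-0.24  0.55  1.5  -0.    1.09 -0.55]
True 4 [-0.22  0.59  1.42 -0.    1.13 -0.26]
True 5 [-0.21  0.63  1.33 -0.    1.18  0.01]
True 6 [-0.22  0.67  1.25 -0.    1.22  0.28]
True 7 [-0.24  0.71  1.17 -0.    1.26  0.53]
True 8 [-0.26  0.74  1.11 -0.    1.3   0.77]
```

Run:
```python
from fit import *
from bench import manip,grip
q=np.load("q.npy"); a0=q[3]+np.pi/4+1.5*np.pi; rot=(q[2]-q[3])-2*np.pi
print("rot",np.degrees(rot))
P=lambda a,z:[q[0]+.105*np.cos(a),q[1]+.105*np.sin(a),z]
O=lambda a:down(a+1.5*np.pi)
grip(.45)
manip.movep(P(a0,.11),O(a0))
hit=manip.move_straight(P(a0,.041),O(a0),max_speed=.12,stop_force=10)
s=manip.read_state();print(hit,s["t"],s["position"],s["wrist_force"])
if not hit:
    grip(.2); s=manip.read_state();print(s["t"],s["finger_gap"],s["finger_force"],s["wrist_force"])
    N=10
    for k in range(1,N+1):
        a=a0+rot*k/N
        if manip.move_straight(P(a,.041),O(a),max_speed=.12,stop_force=30): print("stop",k);break
        print(k,manip.read_state()["wrist_force"].round(1) if k%2==0 else '')
    s=manip.read_state();print(s["t"],s["position"],P(a,.041),s["wrist_force"])
```

```text
rot -122.58268852377614
False 2.6083 [ 0.49551593 -0.06739019  0.04155557] [ 0.35440147  0.29518914 -0.1044497 ]
2.95 0.1999539071920899 0.0 [-0.05373668 -0.29347067  0.28016897]
1 
2 [-0.3 -0.1  0.2]
3 
4 [ 0.3  1.2 -0. ]
5 
6 [-0.1  1.   0.2]
7 
8 [-0.3  0.3  0.1]
9 
10 [0.6 0.1 0.2]
6.6167 [ 0.67833982 -0.05934792  0.04084647] [np.float64(0.6790969432996405), np.float64(-0.05997145979513217), 0.041] [0.55002678 0.14506028 0.1555342 ]
```

Run:
```python
from fit import *
from bench import manip,grip
q=np.load("q.npy"); a=q[2]+np.pi/4+1.5*np.pi
grip(.13); s=manip.read_state();print(s["t"],s["finger_gap"],s["finger_force"],s["wrist_force"])
grip(.4)
p=manip.read_state()["position"]
manip.move_straight([p[0],p[1],.1],max_speed=.15)
manip.movep([.56,-.01,.2],down(0))
manip.dwell(.3)
d=snap("w1"); print(manip.read_state()["t"])
q[3]=q[2]
for k in ['d0','d3','d2','ri+','ri-','ro+','ro-']: print(k,proj(world(k,q),d["camera_matrix"],d["pose"]).round(0))
c=d["color"][90:390,200:500,::-1]; cv2.imwrite("pics/w1c.png",cv2.resize(c,(600,600),interpolation=cv2.INTER_CUBIC))
```

```text
6.85 0.13198442982366032 0.0 [0.11143779 0.71098892 0.75549527]
9.0333
d0 [302. 195.]
d3 [431. 226.]
d2 [391. 333.]
ri+ [355. 150.]
ri- [400. 162.]
ro+ [399. -10.]
ro- [450.   5.]
```

View pics/w1c.png

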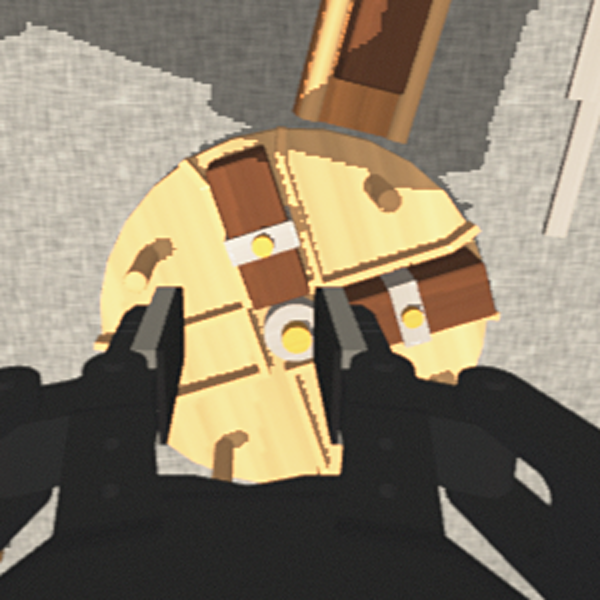

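The deck looks unturned: the strapped blocks are at (255,225) and (400,300) in the crop, as before, and dowel3's top is still at crop (135,280). I felt almost no force, so I'll check numerically why nothing engaged.

Run:
```python
from fit import *
from bench import capture
q=np.load("q.npy"); d=pickle.load(open("w1.pkl","rb"))
for k in ['d0','d1','d2','d3']:
    P=world(k,q); print(k,proj(P,d["camera_matrix"],d["pose"]).round(0),proj(P-[0,0,.045],d["camera_matrix"],d["pose"]).round(0))
h=np.array([q[0],q[1],.052]);print("hub",proj(h,d["camera_matrix"],d["pose"]))
for k,z in (('d3',.073),):
    pass
S=pickle.load(open("scene.pkl","rb"));n=capture("scene");pickle.dump(n,open("scene1.pkl","wb"))
a=S["color"][170:252,282:442].astype(int);b=n["color"][170:252,282:442].astype(int)
print(np.abs(a-b).max(2).mean(), (np.abs(a-b).max(2)[:,:90]>40).mean())
v=np.vstack([S["color"][165:255,282:442],n["color"][165:255,282:442]])[:,:,::-1]
cv2.imwrite("pics/cmp.png",cv2.resize(v,None,fx=3.3,fy=3.3,interpolation=cv2.INTER_CUBIC))
```

```text
d0 [311. 336.] [312. 313.]
d1 [426. 303.] [415. 283.]
d2 [394. 191.] [386. 182.]
d3 [267. 232.] [274. 218.]
hub [348.02300649 260.34277609]
3.1436737804878048 0.00975609756097561
```

View pics/cmp.png

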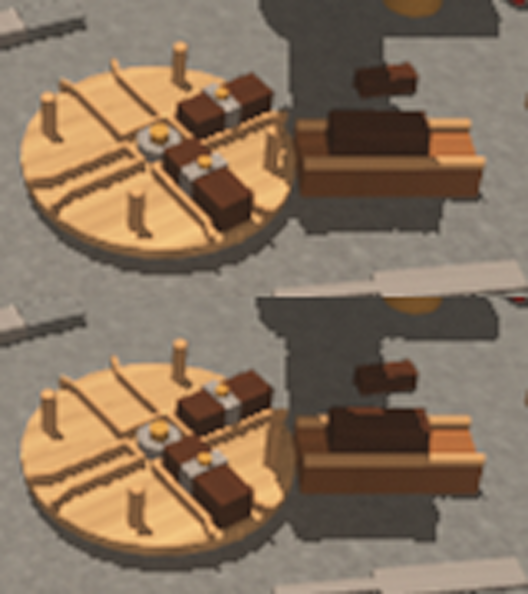

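The second comparison shows the carousel untouched, and my dowel positions predict the pixels correctly. So the fingers passed over the dowels. In the wrist image the pad tips at crop (183,290) and (316,290) are about 67 px apart for a 34 mm gap. That puts them about 35 mm nearer the camera than the reported TCP, so the real fingertips sit higher than reported. I'll descend again on dowel3, lower and force-guarded.

```bash
cat > turn.py <<'E'
from fit import *
from bench import manip,grip
q=np.load("q.npy"); a0=q[3]+np.pi/4+1.5*np.pi; rot=(q[2]-q[3])-2*np.pi
P=lambda a,z:[q[0]+.105*np.cos(a),q[1]+.105*np.sin(a),z]
O=lambda a:down(a+1.5*np.pi)
Z=.010
grip(.45)
manip.movep(P(a0,.09),O(a0))
hit=manip.move_straight(P(a0,Z),O(a0),max_speed=.1,stop_force=8)
s=manip.read_state();print(hit,s["t"],s["position"],s["wrist_force"])
Z=s["position"][2]+(.002 if hit else 0)
grip(.13);s=manip.read_state();print(s["t"],s["finger_gap"],s["finger_force"],s["wrist_force"])
if s["finger_gap"]>.145:
    grip(.21)
    N=10
    for k in range(1,N+1):
        a=a0+rot*k/N
        if manip.move_straight(P(a,Z),O(a),max_speed=.12,stop_force=25): print("stop",k);break
        if k%3==1:print(k,manip.read_state()["wrist_force"].round(1))
    grip(.13);s=manip.read_state();print(s["t"],s["finger_gap"],s["position"],P(a,Z),s["wrist_force"])
E
python3 turn.py
```

```text
False 11.4083 [ 0.495435   -0.06742827  0.01048289] [-0.13984218  0.16656801  0.00763296]
11.7667 0.14333217523077024 51.873459219932556 [-0.75603706  0.81755572  7.26775806]
```

The fingers now hold the dowel (52 N at gap 0.143), so I'll do the turn.

Run:
```python
from fit import *
from bench import manip,grip
q=np.load("q.npy"); a0=q[3]+np.pi/4+1.5*np.pi; rot=(q[2]-q[3])-2*np.pi
P=lambda a,z:[q[0]+.105*np.cos(a),q[1]+.105*np.sin(a),z]
O=lambda a:down(a+1.5*np.pi)
Z=.0105
grip(.20);N=10
for k in range(1,N+1):
    a=a0+rot*k/N
    if manip.move_straight(P(a,Z),O(a),max_speed=.12,stop_force=25): print("stop",k);break
    if k%3==1:print(k,manip.read_state()["wrist_force"].round(1))
grip(.13);s=manip.read_state();print(s["t"],s["finger_gap"],s["position"],P(a,Z),s["wrist_force"])
grip(.4)
manip.move_straight([s["position"][0],s["position"][1],.08],max_speed=.2)
manip.movep([.56,.02,.2],down(0)); manip.dwell(.2)
d=snap("w2"); print(manip.read_state()["t"])
q[3]=q[2]
for k in ['d0','d3','ri+','ri-']: print(k,proj(world(k,q),d["camera_matrix"],d["pose"]).round(0))
c=d["color"][120:360,220:480,::-1]; cv2.imwrite("pics/w2c.png",cv2.resize(c,(650,600),interpolation=cv2.INTER_CUBIC))
```

```text
1 [-0.6 -0.4  0.2]
4 [ 0.2 -1.1 -0.3]
7 [-0.3 -0.5 -0.8]
10 [-0.8 -0.2 -0.1]
15.875 0.14160964437651374 [ 0.67844502 -0.05934993  0.01060563] [np.float64(0.6790969432996405), np.float64(-0.05997145979513217), 0.0105] [-1.83895416 -0.22307028  1.35606112]
17.8667
d0 [302. 221.]
d3 [428. 250.]
ri+ [354. 176.]
ri- [398. 187.]
```

View pics/w2c.png

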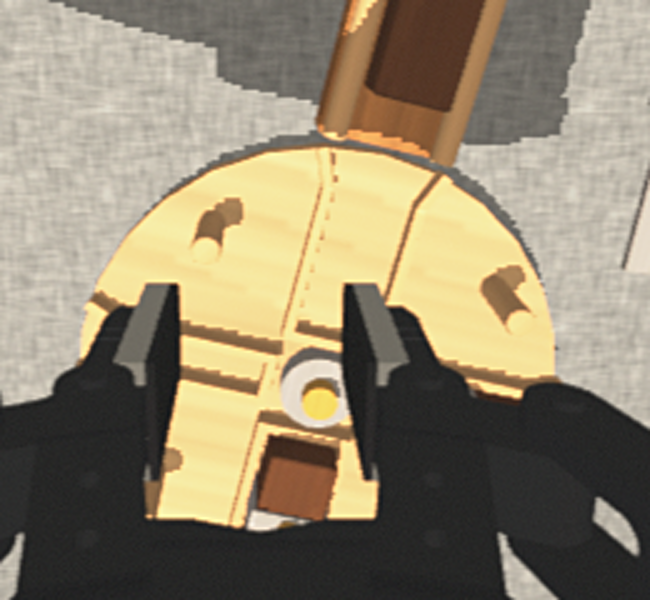

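The wide bay now faces the trough. Its walls run through crop (297,300)-(323,195) and (387,295)-(415,205), dowel0's top is at (207,250) and dowel3's at (519,320). Those dowels are within 2 px of the aligned prediction. I'll check squareness and the blank's position by back-projection.

Run:
```python
from fit import *
q=np.load("q.npy"); d=pickle.load(open("w2.pkl","rb"));K,T=d["camera_matrix"],d["pose"]
def bp(u,v,z):
    u=220+u/2.5;v=120+v/2.5
    r=T[:3,:3]@np.array([(u-K[0,2])/K[0,0],-(v-K[1,2])/K[1,1],-1]);o=T[:3,3]
    return (o+r*(z-o[2])/r[2])[:2]
c,s=np.cos(q[2]),np.sin(q[2])
def loc(p): e=p-q[:2]; return (1e3*np.array([e[0]*c+e[1]*s,-e[0]*s+e[1]*c])).round(1)
for n,u,v,z in [("wallL",295,310,.04),("wallL",325,185,.04),("wallR",387,295,.04),("wallR",414,208,.04),("d0",207,250,.073),("d3",519,320,.073),("hub",315,386,.052),
  ("tipL",325,150,.04),("tipR",440,172,.04),("railL in",350,135,.036),("railR in",428,158,.036),("railL in",388,0,.038),("railR in",475,0,.038),("blankL",366,88,.062),("blankR",450,108,.062)]:
    p=bp(u,v,z);print(n,loc(p))
```

```text
wallL [42.2 23.2]
wallL [109.1  25.9]
wallR [ 61.4 -19.6]
wallR [108.4 -19.2]
d0 [75.1 74. ]
d3 [ 76.7 -72.4]
hub [9.6 4.8]
tipL [125.7  30.4]
tipR [128.7 -25.9]
railL in [134.9  20.2]
railR in [133.2 -19.4]
railL in [199.2  20.8]
railR in [208.7 -17.4]
blankL [160.6  23.4]
blankR [161.2 -14.7]
```

The bay is square to within about 1° and the mouths agree to 1–2 mm, well inside the 6 mm allowed. Next I lower the shut fingers behind the blank and push.

Run:
```python
from fit import *
from bench import manip,grip,planner
q=np.load("q.npy");c,s=np.cos(q[2]),np.sin(q[2])
P=lambda r,z,t=0.0:[q[0]+r*c-t*s,q[1]+r*s+t*c,z]
def rad():
    p=manip.read_state()["position"];return ((p[0]-q[0])*c+(p[1]-q[1])*s)*1e3,p[2]*1e3
o=min((down(q[2]+f*np.pi/2) for f in (1,-1)),key=lambda o:abs((planner.ik(P(.2,.05),o) if planner.ik(P(.2,.05),o) is not None else [9]*6)[5]))
grip(0.0)
manip.movep(P(.275,.06,.001),o)
hit=manip.move_straight(P(.275,-.004,.001),o,max_speed=.06,stop_force=5)
st=manip.read_state();print("down",hit,rad(),st["t"],st["wrist_force"])
z=st["position"][2]+(.005 if hit else 0)
if hit: manip.move_straight(P(.275,z,.001),o,max_speed=.05)
if z<.014:
  h=manip.move_straight(P(.15,z,.001),o,max_speed=.06,stop_force=10)
  st=manip.read_state();print("push",h,rad(),st["t"],st["wrist_force"])
  if not h:
    h=manip.move_straight(P(.122,z,.001),o,max_speed=.025,stop_force=8)
    st=manip.read_state();print("home",h,rad(),st["t"],st["wrist_force"])
```

```text
down False (np.float64(275.1063082586575), np.float64(-3.536208304117605)) 20.375 [-0.10241023 -0.43619079 -0.44218202]
push False (np.float64(150.20098012832844), np.float64(-3.511885507728137)) 22.6083 [ 0.55769299 -0.02620682 -0.13547126]
home True (np.float64(131.92256234757875), np.float64(-3.728213389547451)) 23.3583 [0.81218553 1.32342156 1.47177702]
```

It stopped at 131.9 mm against the expected 131 mm for home. I'll back off and look.

Run:
```python
from fit import *
from bench import manip
q=np.load("q.npy");c,s=np.cos(q[2]),np.sin(q[2])
P=lambda r,z:[q[0]+r*c,q[1]+r*s,z]
manip.move_straight(P(.15,-.0036),max_speed=.08)
manip.move_straight(P(.15,.09),max_speed=.2)
manip.movep([.56,.04,.22],down(0)); manip.dwell(.2)
d=snap("w3"); print(manip.read_state()["t"])
K,T=d["camera_matrix"],d["pose"]
h=proj(np.array(P(.075,.06)),K,T).astype(int); print(h)
for n,p in dict(blank_out=P(.120,.062),blank_in=P(.030,.062)).items(): print(n,proj(np.array(p),K,T).round(0))
v0,u0=max(h[1]-100,0),h[0]-110
print(u0,v0); cv2.imwrite("pics/w3c.png",cv2.resize(d["color"][v0:v0+200,u0:u0+220,::-1],(660,600),interpolation=cv2.INTER_CUBIC))
```

```text
25.2333
[362 240]
blank_out [373. 207.]
blank_in [353. 272.]
252 140
```

View pics/w3c.png

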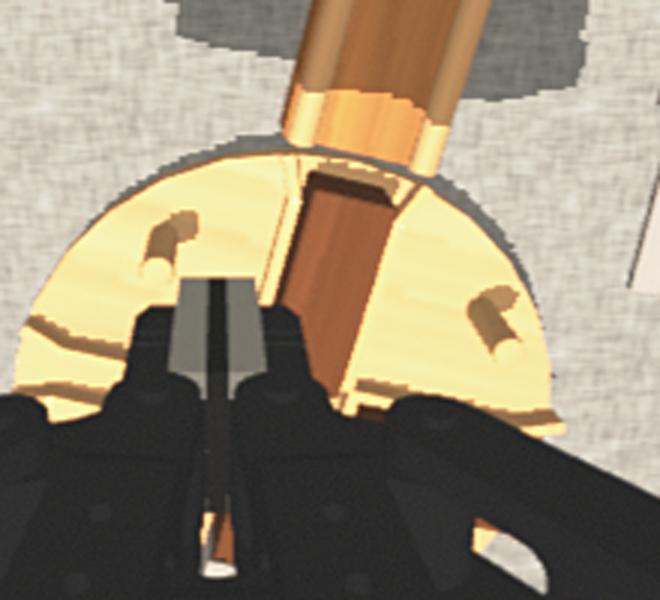

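The blank lies in the wide bay: outer top edge at crop (308,187)-(392,208), inner end near (325,395), where the home position is predicted. I'll check the bay's angle against the trough.

Run:
```python
from fit import *
q=np.load("q.npy")
c,s=np.cos(q[2]),np.sin(q[2])
def bpf(fn,u0,v0,k):
    d=pickle.load(open(fn,"rb"));K,T=d["camera_matrix"],d["pose"]
    def f(u,v,z):
        u=u0+u/k;v=v0+v/k
        r=T[:3,:3]@np.array([(u-K[0,2])/K[0,0],-(v-K[1,2])/K[1,1],-1]);o=T[:3,3]
        e=(o+r*(z-o[2])/r[2])[:2]-q[:2]; return (1e3*np.array([e[0]*c+e[1]*s,-e[0]*s+e[1]*c]))
    return f
f=bpf("w3.pkl",252,140,3)
A=f(157,268,.073);B=f(508,347,.073);print("dowels",A,B,"bay angle",np.degrees(np.arctan2(*(B-A)[[0,1]]))-180)
for n,u,v,z in [("railL",307,115,.042),("railR",432,142,.042),("railL",331,0,.042),("railR",470,0,.042),("blank oL",311,172,.062),("oR",397,207,.062),("oL",308,187,.062),("iR",345,392,.062),("wallL tip",290,153,.04),("wallR tip",428,180,.04)]: print(n,f(u,v,z).round(1))
```

```text
dowels [76.35987063 74.7735326 ] [ 77.76446137 -72.28200849] bay angle -0.547239998840638
railL [145.4  28.9]
railR [147.1 -25. ]
railL [193.1  32.2]
railR [206.7 -21.9]
blank oL [127.  24.]
oR [121.3 -13.6]
oL [120.7  23.5]
iR [ 36.1 -16.7]
wallL tip [127.5  31.1]
wallR tip [130.4 -29.1]
```

The bay-to-trough misalignment is within about 1°, and the outer end is at about 121 mm (home is 120). I have time for one firmer confirming push, then I'll retreat and hand in.

Run:
```python
from fit import *
from bench import manip,planner
q=np.load("q.npy");c,s=np.cos(q[2]),np.sin(q[2])
P=lambda r,z,t=.003:[q[0]+r*c-t*s,q[1]+r*s+t*c,z]
o=min((down(q[2]+f*np.pi/2) for f in (1,-1)),key=lambda o:abs(planner.ik(P(.2,.05),o)[5]))
manip.movep(P(.155,.06),o)
print(manip.move_straight(P(.155,-.0035),o,max_speed=.08,stop_force=5))
h=manip.move_straight(P(.124,-.0035),o,max_speed=.025,stop_force=15)
p=manip.read_state()["position"];print(h,((p[0]-q[0])*c+(p[1]-q[1])*s)*1e3,manip.read_state()["wrist_force"])
manip.move_straight(P(.155,-.0035),o,max_speed=.08)
manip.move_straight(P(.155,.1),o,max_speed=.2)
manip.movep([.56,.04,.22],down(0)); manip.dwell(.2)
d=snap("w4"); print(manip.read_state()["t"])
a=pickle.load(open("w3.pkl","rb"))["color"][140:270,252:472].astype(int);b=d["color"][140:270,252:472].astype(int)
m=np.abs(a-b).max(2)>40;print(m.mean())
cv2.imwrite("pics/w4c.png",cv2.resize(d["color"][140:340,252:472,::-1],(660,600),interpolation=cv2.INTER_CUBIC))
```

```text
Traceback (most recent call last):
TypeError: 'NoneType' object is not subscriptable
```

Run:
```python
from fit import *
from bench import manip,planner
q=np.load("q.npy");c,s=np.cos(q[2]),np.sin(q[2])
P=lambda r,z,t=.003:[q[0]+r*c-t*s,q[1]+r*s+t*c,z]
ok=[(abs(j[5]),o) for o in (down(q[2]+f*np.pi/2) for f in (1,-1)) if (j:=planner.ik(P(.2,.05),o)) is not None]
o=min(ok,key=lambda k:k[0])[1]
manip.movep(P(.155,.06),o)
print(manip.move_straight(P(.155,-.0035),o,max_speed=.08,stop_force=5))
h=manip.move_straight(P(.124,-.0035),o,max_speed=.025,stop_force=15)
p=manip.read_state()["position"];print(h,((p[0]-q[0])*c+(p[1]-q[1])*s)*1e3,manip.read_state()["wrist_force"])
manip.move_straight(P(.155,-.0035),o,max_speed=.08)
manip.move_straight(P(.155,.1),o,max_speed=.2)
manip.movep([.56,.04,.22],down(0)); manip.dwell(.2)
d=snap("w4"); print(manip.read_state()["t"])
a=pickle.load(open("w3.pkl","rb"))["color"][140:230,252:472].astype(int);b=d["color"][140:230,252:472].astype(int)
print((np.abs(a-b).max(2)>40).mean())
cv2.imwrite("pics/w4c.png",cv2.resize(d["color"][140:340,252:472,::-1],(660,600),interpolation=cv2.INTER_CUBIC))
```

```text
False
True 131.98485237254076 [1.12077434 1.15846061 2.47425177]
29.775
0.0007070707070707071
```

View pics/w4c.png

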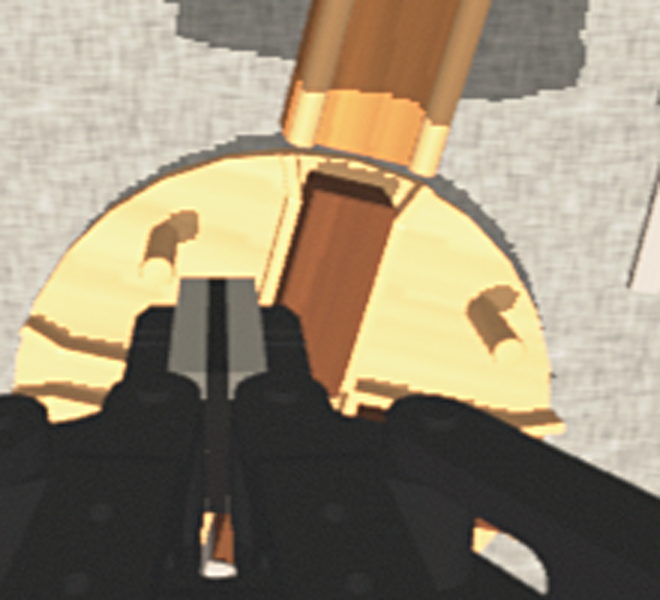

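The firmer push stopped at the same place (131.98 mm), so the blank is against the back stop. The picture is unchanged, with the blank at crop (335,290) in the bay facing the trough. I'll hand it in.

```bash
python3 -c "
from bench import manip
print(manip.sign_off())"
```

```text
the job is handed in; nothing more can be done
None
```

The job is handed in at about 30 s on the robot's clock: the wide empty bay faces the trough to within about 1°, and the walnut blank sits home against its back stop; the first try at turning missed the dowels because the fingertips sit about 35 mm higher than the reported TCP, and nothing else was touched.

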